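Scan the brown envelope on the rooftop desk

ROBOT

A 6-joint arm with a two-finger parallel gripper is mounted at the origin on the work surface. World frame = base frame: x ahead of the robot, y to its left, z up, the work surface at z = 0. Lengths are in mm, angles in rad, forces in N, time in s.
With the tool pointing down it reaches from about 350 to 975 mm from the base axis. Payload 7.1 kg.
Tool frame: the origin (TCP) lies at the very end of the fingers, on their centre line; the grasp point (between the pads) lies 19 mm behind it; y points along the fingers, z is the direction in which the jaws open and shut, and the axes are right-handed (so a half turn about y gives the same grasp; the last joint's range is limited). The gripper opens to 88 mm and grips with 3 to 60 N. Pads are 20 mm wide; open, the fingers measure 115 mm over their backs; the gripper's body (75 mm by 178 mm) begins 61 mm behind the grasp point.
Start: joints at [1.156, 0.423, 1.63, -0, 1.089, -0.019], TCP at [240.934, 576.676, 222.675] pointing down, gripper open.
Joint ranges: [-3, 3], [-0.9, 2.11], [0.09, 2.58], [-1.31, 4.45], [0.11, 2.69], [-2.54, 2.54]. Speed limits (rad/s): [2.39, 2.39, 3.01, 3.14, 3.14, 3.14].

INTERFACE

Orientations are given as a rotation vector (axis times angle).
In Python, from workcell import ctrl gives the robot as it stands.
- The arm moves only by the shell command python3 -m jog 'ROWS'. ROWS is JSON, a list of rows, each a list of 3 entries, a list of its own where there are three numbers: the opening, from 0 (shut) to 1 (fully open), then the shift along the tool's x, y, z in cm, then the turn, a rotation vector about the tool's x, y, z in rad. In form: [[claw, [dx, dy, dz], [wx, wy, wz]], ...]. A call has 1 to 8 rows; each row is the pose to reach, as a shift and turn from the pose commanded when the call began, along the tool's axes at that moment; what a row does not reach only later rows make up. A row lasts 1/10 s, in which the tool goes at most 50 mm and 8.59 degrees, less where a joint would pass 70% of its speed; a pose out of reach is approached as far as the arm can. A call with a gripper value outside its range is refused whole. The fingers move at their own pace and stop on an object; the grip force is fixed at half the most. Time passes only in rows, so rows that repeat a pose let the fingers close. It gives the time, the measured TCP pose, the force and the opening at its end, in the units of the state.
- ctrl.get_obs(): the state, without advancing time (a new reading comes with each control period).
- ctrl.get_image(name): name is "scene" or "side" or "wrist"; returns a dict with "color" (400x640x3 uint8, red, green, blue), "z_map" (400x640 float32, mm along the optical axis (not along the pixel's ray), 0 where there is no reading), "fx", "fy", "cx", "cy" (pixels), "pose" (4x4, takes a point from camera to world coordinates). Camera axes: x right, y down, z forward; pixel columns grow to the right and rows downward; lengths in mm; the calibration is good to about 2 mm. A picture is of the moment at which its call begins.
- ctrl.close_job(): hands the job in, once; it reports no verdict.
The state is a dict: "t": time; "qpos": joint angles; "qvel": joint speeds; "joint_torque": joint torques, N m; "ee_pos": TCP position; "orientation": TCP orientation; "ft_force": force on the tool from outside, world axes, zero at the start; "moment": the same for the moment, N m; "width": finger opening in mm.
Only numpy, scipy, OpenCV 4.12 (cv2) and the standard library are available. Lean on these libraries where they do the work, as an engineer would, in place of code of your own. Each camera call takes 0.05 s, during which the arm holds its last target.

TASK

Pick up the yellow barcode scanner by its black handle, aim its red window at the barcode on the brown envelope, square-on at the middle of the label and about 8 cm away, and hold it there dead still for at least two seconds. Then stand the scanner back on its feet in the middle of its grey rubber mat, lined up with the mat's long side, setting it down without dropping it, and let go. Do not touch the acrylic rack or the envelopes, and leave the mug, the stapler and the pencil sharpener where they are.

Things in the scene. Friction and masses are not known exactly. Their poses are not given: they have to be found in the camera images.
- scanner: Loose yellow and black barcode scanner, 0.26 kg, bridge-shaped, 199 x 62 x 99 mm. Origin: middle of its underside, at the soles; x from tail to head, z up. A level handle joins the tail leg (x about -85 mm) to the box-shaped head (x 10 to 100), whose window looks forward and down. It stands on a tail foot (x -100 to -64, 60 mm wide) and a strip under the head (x 45 to 67, 62 mm wide).
- scanner_grip (a point): Grip point: centre of the scanner's black handle bar, which runs along x, is 30 mm wide (y) and 26 mm tall (62 to 88 mm above the soles). It lies at (-30, 0, 75) mm in the scanner's frame, close to the balance point; axes as the scanner's. Free of obstacles from x -70 to +8.
- scanner_eye (a point): Centre of the scanner's red window, at (79.1, 0, 23.7) mm in the scanner's frame, so (109.1, 0, -51.3) mm from the grip point along the scanner's axes. Site x is the line of sight: 50 degrees down from the scanner's x, so a scanner held level and facing the rack from its front looks square-on at a label. Site y: the scanner's y.
- brown_label (a point): Middle of the face of the barcode label (white, black bars, 92 mm wide, 50 mm up the slope) on the brown padded envelope (135 x 152 x 8 mm), which is fixed in either of the rack's slots. This is the one to scan. Site z: outward normal, leaning 40 degrees from vertical towards the rack's front (-x of the rack); point x: up the slope; point y: across.
- blue_label (a point): Middle of the face of the barcode label (white, black bars, 92 mm wide, 50 mm up the slope) on the light blue padded envelope (135 x 152 x 8 mm), which is fixed in either of the rack's slots. A bystander. Site z: outward normal, leaning 40 degrees from vertical towards the rack's front (-x of the rack); point x: up the slope; point y: across.
- rack: Clear acrylic sorter with a sloping back, fixed to the desk: 200 mm deep (x), 330 mm wide (y), about 125 mm high. Origin: centre of its underside. Its front is -x; the back slopes up towards +x at 40 degrees above level. Two slots side by side, centred at y = -81 and +81 mm, between ribs 18 mm high. Nothing may touch it.
- mat: Grey rubber mat fixed flat on the desk, 270 mm (x, long) by 140 mm (y) by 4 mm thick. Origin: centre of its underside, on the desk; top face 4 mm higher. The scanner starts on it, somewhat askew.
- mug: Blue ceramic mug, loose, on a round slate coaster (110 mm wide, 6 mm thick): 82 mm wide, 95 mm tall, handle at +y. Origin: centre of its underside. To be left alone.
- stapler_center (a point): Centre of the loose black stapler, 150 x 36 x 55 mm, lying along its x, 27 mm above its underside. To be left alone.
- sharpener_center (a point): Centre of the loose steel desk pencil sharpener, 88 x 60 x 82 mm, 41 mm above its underside. To be left alone.
Mind the look-alikes: they are no part of the job. Leave any green look-alike of the scanner alone.

How it is judged:
By the outcome, as a careful person would: the job done as asked, in the order asked, and still so for the second after the job is handed in, with the robot touching nothing.
It also fails if it takes over 56 s, if anything falls off the work surface, if the arm or the gripper's body presses on something with over 40 N, if the wrist force passes 120 N, or if a joint passes its speed limit or range.

## Working session

There is one attempt and no reset: what is moved stays moved. The work goes in short steps, Python scripts to look and compute and a shell command to move; the robot and the scene stay as the last step left them, time stands still between calls to the robot, and variables do not carry over. Pictures are saved under pics/ and viewed, and the job is handed in when it is done.

```bash
mkdir -p pics; ls; python3 - <<'E'
from workcell import ctrl
import cv2,numpy as np
print(ctrl.get_obs())
for n in ["scene","side","wrist"]:
    d=ctrl.get_image(n); np.savez(f"pics/{n}0.npz",**d)
    cv2.imwrite(f"pics/{n}0.png",d["color"][:,:,::-1])
    print(n,d["fx"],d["cx"],d["cy"],np.round(d["pose"],3).tolist(),(d["z_map"]>0).mean())
E
```

```text
pics
{'t': 0.0, 'qpos': array([ 1.15602953e+00,  4.23856837e-01,  1.63066740e+00, -2.88209020e-07,
        1.08862128e+00, -1.90020985e-02]), 'qvel': array([-1.86412219e-05,  4.36363046e-05,  2.95437838e-05, -8.35218735e-04,
        7.08006553e-04, -1.22876846e-03]), 'joint_torque': array([-1.11491099e-03, -5.44632483e+01, -2.73657238e+01,  6.42422657e-02,
        2.29131652e-02, -1.36774761e-04]), 'ee_pos': array([240.70044327, 576.19103154, 221.90059939]), 'orientation': array([-1.54992878,  0.31079395, -0.31026652]), 'ft_force': array([ 0.25578768, -0.16868264, -0.2758752 ]), 'moment': array([ 0.03264973,  0.0283625 , -0.01038308]), 'width': 87.5264383828971}
scene 472.7002655780219 317.50227760162704 199.52400304063983 [[0.592, 0.558, -0.582, 1412.565], [0.806, -0.425, 0.412, -635.574], [-0.018, -0.713, -0.701, 1121.087], [0.0, 0.0, 0.0, 1.0]] 0.99565625
side 398.62584327651336 316.3419887075159 199.11933102726923 [[0.704, -0.429, 0.566, -116.071], [-0.71, -0.446, 0.545, -650.763], [0.019, -0.786, -0.618, 790.177], [0.0, 0.0, 0.0, 1.0]] 0.9958828125
wrist 360.30631891809526 321.4825598562479 200.61400393211406 [[0.387, 0.884, 0.264, 167.194], [0.922, -0.37, -0.112, 606.549], [-0.001, 0.286, -0.958, 382.612], [0.0, 0.0, 0.0, 1.0]] 0.99603515625
```

View pics/scene0.png

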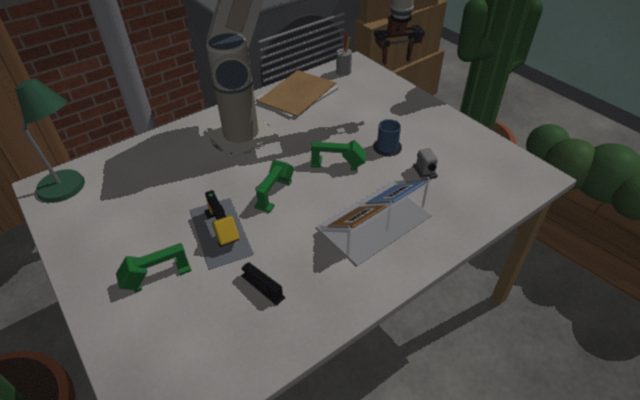

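View pics/side0.png

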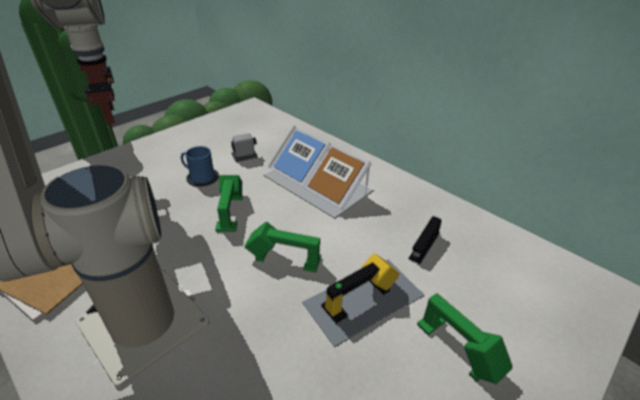

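View pics/wrist0.png

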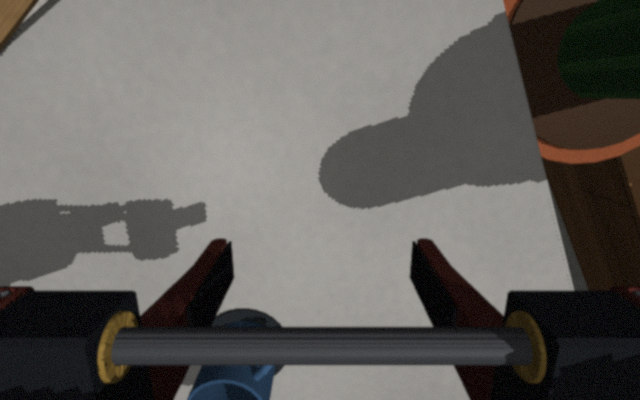

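The scene shows the yellow and black scanner on the grey mat at scene (222,218) and side (360,280). The three look-alikes at scene (150,262), (272,185) and (338,152) are all green, so the yellow one is the target. The brown envelope is at scene (358,215) and side (337,175). I'll confirm with an enlarged crop.

```bash
cat > h.py <<'E'
import numpy as np,cv2
def load(n): return dict(np.load(f"pics/{n}.npz"))
def cloud(d):
    z=d["z_map"]; v,u=np.mgrid[0:z.shape[0],0:z.shape[1]]
    P=np.stack([(u-d["cx"])/d["fx"]*z,(v-d["cy"])/d["fy"]*z,z],-1)
    return P@d["pose"][:3,:3].T+d["pose"][:3,3]
def ray(d,u,v,h):
    r=d["pose"][:3,:3]@np.array([(u-d["cx"])/d["fx"],(v-d["cy"])/d["fy"],1]); o=d["pose"][:3,3]
    return o+r*(h-o[2])/r[2]
def hsv(d): return cv2.cvtColor(d["color"],cv2.COLOR_RGB2HSV)
E
python3 - <<'E'
from h import *
a=load("scene0")["color"][180:280,170:290]; b=load("side0")["color"][125:345,250:440]
a=cv2.resize(a,(400,333)); b=cv2.resize(b,(380,440))
im=np.zeros((440,780,3),np.uint8); im[:333,:400]=a; im[:,400:]=b
cv2.imwrite("pics/crop1.png",im[:,:,::-1])
for n in ["scene0","side0"]:
    d=load(n);P=cloud(d);H=hsv(d)
    reg=np.zeros(H.shape[:2],bool)
    if n=="scene0": reg[185:275,185:262]=1
    else: reg[235:345,295:430]=1
    ok=(d["z_map"]>0)
    print(n,"desk z near",np.median(P[reg&(P[...,2]<15)&ok][:,2]))
    yel=reg&(H[...,0]>18)&(H[...,0]<32)&(H[...,1]>150)&(H[...,2]>60)
    print("yel",yel.sum(),P[yel].min(0),P[yel].max(0))
    hd=reg&(P[...,2]>86)&(P[...,2]<110)&ok
    blk=reg&(H[...,2]<40)&(P[...,2]>80)&(P[...,2]<105)
    for nm,m in (("blacktop",blk),("yellowtop",yel&(P[...,2]>80))):
        q=P[m]; 
        if len(q)>5: print(nm,len(q),q.mean(0),np.percentile(q[:,2],[5,50,95]),cv2.minAreaRect(q[:,:2].astype(np.float32)))
    # brown / blue
    lo=(50,280) if n=="scene0" else (100,250)
    br=(H[...,0]>5)&(H[...,0]<18)&(H[...,1]>120)&(P[...,2]>15)&(P[...,2]<140)&(P[...,0]>300)
    k,lab,st,c=cv2.connectedComponentsWithStats(br.astype(np.uint8))
    for i in range(1,k):
        if st[i,4]>80: print("brown",st[i],c[i],P[lab==i].min(0),P[lab==i].max(0))
E
```

```text
scene0 desk z near 1.7305199587100333
yel 526 [ 332.50865028 -635.57370724   21.31352869] [1412.56527598 -281.14055281 1121.08726758]
blacktop 241 [ 388.83396434 -297.12776706   91.84388565] [87.80046485 91.79401756 95.66167102] ((384.2368469238281, -294.81756591796875), (29.664567947387695, 130.1655731201172), 79.89481353759766)
yellowtop 223 [ 485.98374237 -317.11784437  109.98229555] [ 81.23022729  91.7818026  101.27598602] ((930.1626586914062, -454.2822265625), (60.08209228515625, 1028.934326171875), 72.74515533447266)
brown [333 206  52  21 241] [357.20746888 216.10788382] [622.25475943 -34.2884219   35.94038187] [733.74997972  95.63673065 128.46220683]
side0 desk z near 1.4726361264034722
yel 845 [-116.07115189 -650.76294715   14.69448275] [ 491.0154161  -263.23112377  790.17716182]
blacktop 594 [ 373.90227572 -301.42397693   90.91594807] [83.46698528 91.84490929 94.32320136] ((376.5660095214844, -299.3720397949219), (26.95650863647461, 134.5444793701172), 80.39286041259766)
yellowtop 337 [ 444.19801357 -318.9663504    96.09577625] [ 81.19787912  92.52389199 100.31018279] ((160.3853759765625, -442.35028076171875), (683.3048706054688, 112.03036499023438), 27.700586318969727)
brown [ 309  149   54   54 1046] [334.22562141 177.583174  ] [612.02383401 -39.72052847  29.09041476] [728.39019723  92.61296207 124.44090044]
```

View pics/crop1.png

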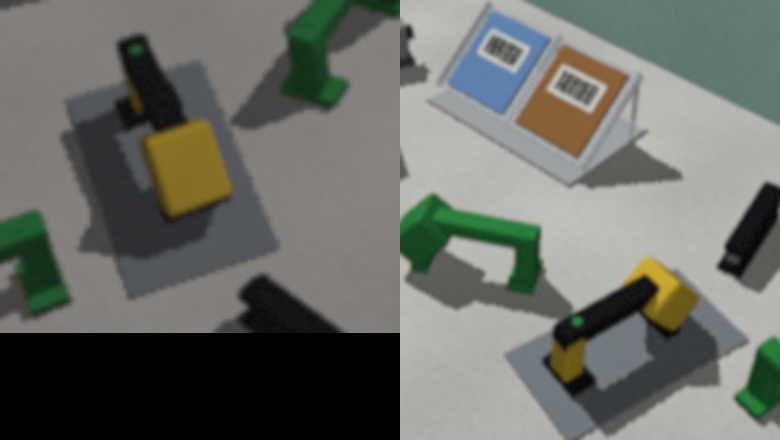

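The crop confirms it: the yellow head and tail leg with the black handle are on the grey mat, and the brown envelope is in the right-hand slot as seen from the side camera. Next come precise poses.

```bash
python3 - <<'E'
from h import *
def rng(P,m,ax): q=P[m]@ax; return np.percentile(q,[2,98]).round(1)
allp=[]
for n in ["scene0","side0"]:
    d=load(n);P=cloud(d);H=hsv(d);C=d["color"].astype(int)
    ok=(d["z_map"]>0)
    # local to scanner
    loc=ok&(np.abs(P[...,0]-410)<170)&(np.abs(P[...,1]+300)<130)
    yel=loc&(H[...,0]>18)&(H[...,0]<32)&(H[...,1]>150)&(H[...,2]>60)&(P[...,2]>10)&(P[...,2]<110)
    blk=loc&(C.max(-1)<60)&(P[...,2]>86)&(P[...,2]<98)
    q=P[blk]; r=cv2.minAreaRect(q[:,:2].astype(np.float32))
    c,s,v=np.linalg.svd(q[:,:2]-q[:,:2].mean(0),full_matrices=False); 
    a=v[0]*np.sign(v[0][0]); 
    print(n,"handle yaw",np.degrees(np.arctan2(a[1],a[0])),"n",len(q),"z",np.median(q[:,2]),r)
    top=yel&(P[...,2]>100)
    print(" head top z",np.percentile(P[yel][:,2],[50,90,98]), cv2.minAreaRect(P[top][:,:2].astype(np.float32)) if top.sum()>9 else None)
    m=yel&(P[...,2]>96)
    print(" yellow all rect head", cv2.minAreaRect(P[yel&(P[...,0]>420)][:,:2].astype(np.float32)))
    # mat mask: darker bluish than desk at z<8
    print(" mat col", C[225,205] if n=="scene0" else C[305,350], "desk", C[280,215] if n=="scene0" else C[330,290])
    mat=loc&(P[...,2]<9)&((C[...,2]-C[...,0])>4)
    mat=cv2.morphologyEx(mat.astype(np.uint8),cv2.MORPH_OPEN,np.ones((3,3)))
    k,lab,st,cc=cv2.connectedComponentsWithStats(mat); i=1+st[1:,4].argmax(); mm=lab==i
    cv2.imwrite(f"pics/mat_{n}.png",(mm*255).astype(np.uint8))
    cn,_=cv2.findContours((mm).astype(np.uint8),cv2.RETR_EXTERNAL,cv2.CHAIN_APPROX_NONE)
    cn=max(cn,key=len)[:,0]
    W=np.array([ray(d,u,v,4.)[:2] for u,v in cn],np.float32)
    print(" mat",cv2.minAreaRect(W), "z",np.median(P[mm][:,2]))
    # brown plane
    br=(H[...,0]>5)&(H[...,0]<18)&(H[...,1]>110)&(P[...,2]>15)&(P[...,2]<140)&(P[...,0]>550)
    q=P[br]; ce=np.median(q,0); 
    vv=np.linalg.svd(q-q.mean(0),full_matrices=False)[2][2]; vv*=np.sign(vv[2])
    res=np.abs((q-ce)@vv)<4; q=q[res];vv=np.linalg.svd(q-q.mean(0),full_matrices=False)[2][2]; vv*=np.sign(vv[2])
    print(" brown n",vv,"tilt",np.degrees(np.arccos(vv[2])),"front az",np.degrees(np.arctan2(vv[1],vv[0])),len(q))
    bl=(H[...,0]>100)&(H[...,0]<120)&(H[...,1]>90)&(P[...,2]>15)&(P[...,2]<140)&(P[...,0]>600)&(P[...,1]>60)&(P[...,1]<300)
    b=P[bl]; print(" blue",np.median(b,0),len(b))
    allp.append((n,q.mean(0)))
print(allp)
E
```

```text
scene0 handle yaw -9.35131305728103 n 263 z 91.8583951070409 ((382.9820861816406, -294.5888671875), (29.661462783813477, 133.05970764160156), 79.88059997558594)
 head top z [ 75.55497114  97.37369655 100.62742037] ((464.4494934082031, -310.11749267578125), (50.67816925048828, 7.014142990112305), 83.90542602539062)
 yellow all rect head ((475.1485900878906, -312.5072326660156), (59.72267150878906, 70.52525329589844), 81.36536407470703)
 mat col [47 50 52] desk [130 127 124]
 mat ((411.7577819824219, -308.4364013671875), (136.94488525390625, 264.0079345703125), 76.79731750488281) z 4.164436649729396
 brown n [-0.63624478 -0.01868211  0.77126102] tilt 39.53273746742811 front az -178.3181025532501 275
 blue [708.48195701 190.31443284 113.39604459] 228
side0 handle yaw -9.89921743398761 n 571 z 92.07745411790108 ((376.347900390625, -299.3473205566406), (28.987579345703125, 134.67742919921875), 78.54785919189453)
 head top z [ 73.35143179  97.50990091 100.19034139] ((457.203857421875, -313.3203125), (52.791133880615234, 10.50361442565918), 77.93165588378906)
 yellow all rect head ((455.8279724121094, -313.9558410644531), (66.33715057373047, 71.1008529663086), 89.36054992675781)
 mat col [112 120 125] desk [175 174 169]
 mat ((436.9349365234375, -335.2215576171875), (102.53873443603516, 205.5156707763672), 76.02190399169922) z 4.631843950168559
 brown n [-0.64266228 -0.02118528  0.76585663] tilt 40.01673771583383 front az -178.11193594773468 1022
 blue [646.64290919 182.34853128  62.79629336] 930
[('scene0', array([685.14323534,  23.20251448,  88.9594274 ])), ('side0', array([662.0620902 ,  22.06341553,  70.44924809]))]
```

```bash
python3 - <<'E'
from h import *
R=lambda t:np.array([[np.cos(t),-np.sin(t)],[np.sin(t),np.cos(t)]])
for n in ["scene0","side0"]:
    d=load(n);P=cloud(d);H=hsv(d);C=d["color"].astype(int); ok=d["z_map"]>0
    loc=ok&(np.abs(P[...,0]-410)<170)&(np.abs(P[...,1]+300)<130)
    # mat: hull of non-desk dark pixels with fitted edge lines
    mat=loc&(P[...,2]<9)&((C[...,2]-C[...,0])>2)
    mat=cv2.morphologyEx(mat.astype(np.uint8),cv2.MORPH_OPEN,np.ones((3,3)))
    k,lab,st,cc=cv2.connectedComponentsWithStats(mat)
    print(n,[tuple(s)for s in st[1:] if s[4]>60])
    keep=np.isin(lab,[i for i in range(1,k) if st[i,4]>60])
    pts=np.argwhere(keep)[:,::-1]
    W=np.array([ray(d,u,v,4.)[:2] for u,v in pts])
    print(" mat hull",cv2.minAreaRect(W.astype(np.float32)))
    # robust edges in rect frame
    t=np.radians(-13.3); Q=(W-[410,-308])@R(t)
    print(" pct",np.percentile(Q,[.5,99.5],0).round(1).tolist())
    # edges: for bins along x, y extremes
    for ax in (0,1):
        b=np.round(Q[:,1-ax]/8).astype(int)
        for f in (np.min,np.max):
            e=np.array([(k*8,f(Q[b==k,ax])) for k in np.unique(b) if (b==k).sum()>8])
            med=np.median(e[:,1]); e=e[np.abs(e[:,1]-med)<8]
            p=np.polyfit(e[:,0],e[:,1],1); print("  edge axis",ax,f.__name__,"at",p[1].round(1),"slope deg",np.degrees(p[0]).round(2),len(e))
    # scanner frame
    t=np.radians(-9.7); c0=np.array([380,-297.])
    B=(P[...,:2]-c0)@R(t)
    blk=loc&(C.max(-1)<60)&(P[...,2]>88)&(P[...,2]<96)
    q=B[blk]; print(" black x",np.percentile(q[:,0],[0,2,98,100]).round(1),"y",np.percentile(q[:,1],[2,98]).round(1))
    b=np.round(q[:,0]/10); L=[]
    for kk in np.unique(b):
        s=q[b==kk]
        if len(s)>8: L.append((kk*10,s[:,1].min().round(1),s[:,1].max().round(1)))
    print(" ",L)
    yel=loc&(H[...,0]>18)&(H[...,0]<32)&(H[...,1]>150)&(P[...,2]>10)&(P[...,2]<110)
    yh=yel&(B[...,0]>20); print(" head x",np.percentile(B[yh][:,0],[1,99]),"y",np.percentile(B[yh][:,1],[1,99]))
    gr=loc&(H[...,0]>45)&(H[...,0]<85)&(H[...,1]>100)&(P[...,2]>60); print(" green dot",B[gr].mean(0),P[gr].mean(0),gr.sum())
    # white label corner on brown plane
    br=(H[...,0]>5)&(H[...,0]<18)&(H[...,1]>110)&(P[...,2]>15)&(P[...,2]<140)&(P[...,0]>550)
    q=P[br]; nn=np.array([-.6428*np.cos(np.radians(1.8)),-.6428*np.sin(np.radians(1.8)),.766])
    off=np.median(q@nn); 
    hull=cv2.convexHull(np.argwhere(br)[:,::-1].astype(np.int32)); hm=np.zeros(br.shape,np.uint8); cv2.fillPoly(hm,[hull],1)
    pl=(np.abs(P@nn-off)<4)
    lb=hm.astype(bool)&pl&(H[...,1]<80)
    k,lab,st,cc=cv2.connectedComponentsWithStats(cv2.morphologyEx(lb.astype(np.uint8),cv2.MORPH_CLOSE,np.ones((3,3)))); i=1+st[1:,4].argmax(); m=lab==i
    e1=np.array([.766*np.cos(np.radians(1.8)),.766*np.sin(np.radians(1.8)),.6428]); e2=np.cross(nn,e1)
    for nm,X in (("label",P[m]),("brown",q)):
        u=X@e1; v=X@e2; r=cv2.minAreaRect(np.c_[u,v].astype(np.float32)); cu,cv_=r[0]
        u0,u1=np.percentile(u,[1,99]);v0,v1=np.percentile(v,[1,99])
        print(" ",nm,"size",r[1],r[2],"centre",(e1*cu+e2*cv_+nn*off).round(1),"pct",u1-u0,v1-v0,(e1*(u0+u1)/2+e2*(v0+v1)/2+nn*off).round(1))
E
```

```text
scene0 [(np.int32(201), np.int32(199), np.int32(52), np.int32(70), np.int32(1127)), (np.int32(191), np.int32(206), np.int32(16), np.int32(11), np.int32(123))]
 mat hull ((411.2884826660156, -308.757568359375), (137.91964721679688, 267.2702941894531), 76.76535034179688)
 pct [[-130.7, -67.6], [135.0, 68.2]]
  edge axis 0 min at -129.8 slope deg 0.91 12
  edge axis 0 max at 134.3 slope deg -0.61 17
  edge axis 1 min at -65.9 slope deg -0.45 20
  edge axis 1 max at 67.0 slope deg 0.06 28
 black x [-64.  -59.4  64.8  69. ] y [-11.2  16. ]
  [(np.float64(-60.0), np.float64(-7.8), np.float64(12.9)), (np.float64(-50.0), np.float64(-10.7), np.float64(14.7)), (np.float64(-40.0), np.float64(-11.6), np.float64(14.4)), (np.float64(-30.0), np.float64(-10.1), np.float64(14.3)), (np.float64(-20.0), np.float64(-10.1), np.float64(15.1)), (np.float64(-10.0), np.float64(-10.3), np.float64(15.8)), (np.float64(0.0), np.float64(-11.2), np.float64(16.0)), (np.float64(10.0), np.float64(-10.2), np.float64(17.1)), (np.float64(20.0), np.float64(-11.1), np.float64(17.6)), (np.float64(30.0), np.float64(-12.1), n
[... 1691 characters left out ...]
0.3)), (np.float64(30.0), np.float64(-15.2), np.float64(10.6)), (np.float64(40.0), np.float64(-14.7), np.float64(9.3)), (np.float64(50.0), np.float64(-15.0), np.float64(9.4)), (np.float64(60.0), np.float64(-14.9), np.float64(9.0))]
 head x [ 42.84472751 110.64234487] y [-32.93552971  25.3301479 ]
 green dot [-41.96745471   1.20579448] [ 338.83569787 -288.74037379   93.13939137] 42
  label size (54.50755310058594, 99.48206329345703) 0.4349275231361389 centre [684.6  29.4  89.5] pct 53.326386440415035 94.3952615130716 [684.7  29.2  89.6]
  brown size (131.11451721191406, 144.903076171875) 89.78763580322266 centre [669.2  26.6  76.5] pct 142.32683043154282 127.66732926128755 [669.   26.5  76.4]
```

```bash
cat > g.py <<'E'
import sys,numpy as np
from scipy.spatial.transform import Rotation as Ro
from workcell import ctrl
# usage: g.py x y z yaw_of_tool_z_deg : rows needed from here (tool y straight down)
o=ctrl.get_obs(); R=Ro.from_rotvec(o["orientation"]); M=R.as_matrix()
print("t",round(o["t"],2),"pos",o["ee_pos"].round(1),"F",o["ft_force"].round(2),"w",round(o["width"],1),"q",o["qpos"].round(3))
print("tool y",M[:,1].round(3),"tool z az",np.degrees(np.arctan2(M[1,2],M[0,2])).round(2))
if len(sys.argv)>4:
    x,y,z,a=map(float,sys.argv[1:5]); a=np.radians(a)
    zz=np.array([np.cos(a),np.sin(a),0]); yy=np.array([0,0,-1.]); T=np.c_[np.cross(yy,zz),yy,zz]
    print("shift cm",(M.T@(np.array([x,y,z])-o["ee_pos"])/10).round(3),"turn",Ro.from_matrix(M.T@T).as_rotvec().round(4))
E
python3 g.py 480 60 260 80.3;python3 g.py 480 60 260 -99.7; python3 g.py 382 -297 260 80.3
```

```text
t 0.15 pos [240.8 576.3 222.1] F [-0.32  0.09 -1.37] w 88.1 q [ 1.156  0.424  1.63   0.     1.089 -0.019]
tool y [-0.    -0.001 -1.   ] tool z az 67.32
shift cm [ 41.98   -3.746 -38.419] turn [ 1.200e-03 -2.265e-01 -2.000e-04]
t 0.15 pos [240.8 576.3 222.1] F [-0.32  0.09 -1.37] w 88.1 q [ 1.156  0.424  1.63   0.     1.089 -0.019]
tool y [-0.    -0.001 -1.   ] tool z az 67.32
shift cm [ 41.98   -3.746 -38.419] turn [2.0000e-04 2.9151e+00 1.7000e-03]
t 0.15 pos [240.8 576.3 222.1] F [-0.32  0.09 -1.37] w 88.1 q [ 1.156  0.424  1.63   0.     1.089 -0.019]
tool y [-0.    -0.001 -1.   ] tool z az 67.32
shift cm [ 46.703  -3.704 -75.137] turn [ 1.200e-03 -2.265e-01 -2.000e-04]
```

```bash
python3 -m jog '[[1,[3,-0.4,-3],[0,-0.03,0]],[1,[7,-1,-6],[0,-0.07,0]],[1,[11,-1.6,-9],[0,-0.11,0]],[1,[15,-2.2,-12.5],[0,-0.15,0]],[1,[19,-2.8,-16],[0,-0.19,0]],[1,[23,-3.7,-19.5],[0,-0.2265,0]],[1,[27,-3.7,-23],[0,-0.2265,0]],[1,[31,-3.7,-27],[0,-0.2265,0]]]'; python3 g.py 450 -20 260 80.3;  python3 g.py 382 -297 200 80.3
```

```text
t: 0.95
ee_pos: [415.4, 225.8, 260.0]
orientation: [-1.566, 0.132, -0.133]
ft_force: [0.7, 0.3, 1.0]
width: 87.7
t 0.95 pos [415.4 225.8 260. ] F [0.75 0.29 0.95] w 87.7 q [ 0.473  0.148  1.92  -0.     1.072 -0.929]
tool y [ 0.001  0.001 -1.   ] tool z az 80.32
shift cm [ 7.5470e+00 -7.0000e-03 -2.3647e+01] turn [-0.0007  0.0003  0.001 ]
t 0.95 pos [415.4 225.8 260. ] F [0.75 0.29 0.95] w 87.7 q [ 0.473  0.148  1.92  -0.     1.072 -0.929]
tool y [ 0.001  0.001 -1.   ] tool z az 80.32
shift cm [  5.496   5.97  -52.1  ] turn [-0.0007  0.0003  0.001 ]
```

```bash
python3 -m jog '[[1,[3,0,-4.5],[0,0,0]],[1,[5,0,-9],[0,0,0]],[1,[6.5,0,-14],[0,0,0]],[1,[7.5,0,-19],[0,0,0]],[1,[7.5,0,-24],[0,0,0]],[1,[7.2,0,-29],[0,0,0]],[1,[6.8,0,-34],[0,0,0]],[1,[6.5,0,-38.5],[0,0,0]]]'; python3 g.py 382 -297 200 80.3
```

```text
t: 1.75
ee_pos: [413.2, -163.2, 259.6]
orientation: [-1.567, 0.133, -0.133]
ft_force: [1.3, -0.2, 0.7]
width: 87.9
t 1.75 pos [ 413.2 -163.2  259.6] F [ 1.29 -0.18  0.7 ] w 87.9 q [-0.403  0.103  1.975  0.     1.063 -1.805]
tool y [ 0.  0. -1.] tool z az 80.3
shift cm [ -0.824   5.96  -13.717] turn [-0.      0.      0.0002]
```

```bash
python3 -m jog '[[1,[-0.3,1.2,-3.5],[0,0,0]],[1,[-0.6,2.4,-7],[0,0,0]],[1,[-0.8,3.8,-10.5],[0,0,0]],[1,[-1,5,-12.6],[0,0,0]],[1,[-1,6,-13.6],[0,0,0]],[1,[-1,6,-13.6],[0,0,0]],[1,[-1,6,-13.6],[0,0,0]]]'; python3 g.py 382 -297 200 80.3; python3 - <<'E'
from workcell import ctrl
import cv2,numpy as np
for n in ["wrist"]:
    d=ctrl.get_image(n); np.savez(f"pics/{n}1.npz",**d)
    cv2.imwrite(f"pics/{n}1.png",d["color"][:,:,::-1])
E
```

```text
t: 2.45
ee_pos: [381.4, -293.1, 199.5]
orientation: [-1.566, 0.133, -0.132]
ft_force: [-0.1, 0.6, -0.1]
width: 87.9
t 2.45 pos [ 381.4 -293.1  199.5] F [-0.07  0.57 -0.09] w 87.9 q [-0.68   0.245  1.96   0.     0.938 -2.082]
tool y [-0.001  0.001 -1.   ] tool z az 80.3
shift cm [ 0.124 -0.053 -0.379] turn [-0.0007 -0.     -0.0007]
```

View pics/wrist1.png

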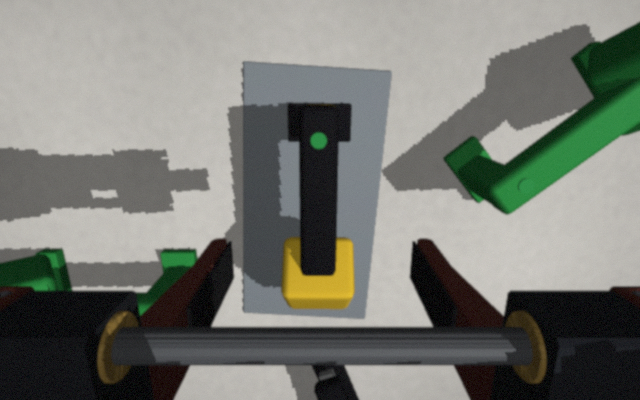

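The wrist view shows the handle upright between the fingers, centred on column 319 against the fingers' middle at about 322. The tail is at the top (319,120) and the yellow head is at (319,272). The full outline of the mat is visible, so I'll measure both from here.

```bash
cat > m.py <<'E'
from h import *
import sys
R=lambda t:np.array([[np.cos(t),-np.sin(t)],[np.sin(t),np.cos(t)]])
d=load(sys.argv[1]);P=cloud(d);H=hsv(d);C=d["color"].astype(int); ok=d["z_map"]>0
loc=ok&(np.abs(P[...,0]-410)<170)&(np.abs(P[...,1]+300)<130)
mat=loc&(P[...,2]<9)&((C[...,2]-C[...,0])>2); mat[320:]=0
mat=cv2.morphologyEx(mat.astype(np.uint8),cv2.MORPH_OPEN,np.ones((3,3)))
k,lab,st,cc=cv2.connectedComponentsWithStats(mat); m=lab==1+st[1:,4].argmax()
W=np.array([ray(d,u,v,4.)[:2] for v,u in np.argwhere(m)])
print("mat",cv2.minAreaRect(W.astype(np.float32)),"z",np.median(P[m][:,2]))
top=loc&(C.max(-1)<60)&(P[...,2]>86)&(P[...,2]<97); top[310:]=0
k,lab,st,cc=cv2.connectedComponentsWithStats(top.astype(np.uint8)); m=lab==1+st[1:,4].argmax()
print("handle",cv2.minAreaRect(P[m][:,:2].astype(np.float32)),"z",np.percentile(P[m][:,2],[5,50,95]))
foot=loc&(C.max(-1)<60)&(P[...,2]>5)&(P[...,2]<40); foot[310:]=0
if foot.sum()>50:print("foot",cv2.minAreaRect(P[foot][:,:2].astype(np.float32)))
yel=loc&(H[...,0]>18)&(H[...,0]<32)&(H[...,1]>150)&(P[...,2]>10)&(P[...,2]<110); yel[325:]=0
print("yel",cv2.minAreaRect(P[yel][:,:2].astype(np.float32)),P[yel][:,2].min(),P[yel][:,2].max())
E
python3 m.py wrist1
```

```text
mat ((408.3240966796875, -310.243408203125), (138.47950744628906, 266.7826232910156), 76.76781463623047) z 2.5801648539121516
handle ((378.15960693359375, -295.99249267578125), (29.481414794921875, 136.69436645507812), 79.20735931396484) z [88.28212047 90.34758651 91.58201392]
foot ((342.8451232910156, -240.7974853515625), (159.57882690429688, 40.49093246459961), 72.71533966064453)
yel ((404.1416320800781, -299.63739013671875), (60.28662109375, 189.60662841796875), 78.91946411132812) 13.827692515823003 99.65859355504142
```

```bash
python3 g.py 381.5 -296.8 60 79.7
```

```text
t 2.5 pos [ 381.7 -293.   199.8] F [ 0.09 -0.47 -0.33] w 88.0 q [-0.679  0.244  1.96   0.     0.938 -2.082]
tool y [ 0.  0. -1.] tool z az 80.34
shift cm [ 0.041 13.983 -0.386] turn [-0.0002  0.0112  0.0001]
```

```bash
python3 -m jog '[[1,[0,2,-0.4],[0,0.011,0]],[1,[0,4.5,-0.4],[0,0.011,0]],[1,[0,7,-0.4],[0,0.011,0]],[1,[0,9.5,-0.4],[0,0.011,0]],[1,[0,11.5,-0.4],[0,0.011,0]],[1,[0,13,-0.4],[0,0.011,0]],[1,[0,13.9,-0.4],[0,0.011,0]],[1,[0,13.9,-0.4],[0,0.011,0]]]'; python3 g.py 381.5 -296.8 60 79.7
```

```text
t: 3.3
ee_pos: [380.8, -296.8, 60.2]
orientation: [-1.566, 0.141, -0.14]
ft_force: [-0.1, -0.2, 0.7]
width: 87.6
t 3.3 pos [ 380.8 -296.8   60.2] F [-0.09 -0.21  0.65] w 87.6 q [-0.687  0.489  2.033  0.     0.621 -2.079]
tool y [-0.001  0.001 -1.   ] tool z az 79.74
shift cm [0.065 0.021 0.015] turn [-0.0006  0.0007 -0.0009]
```

```bash
python3 -m jog '[[0.6,[0,0.05,0],[0,0,0]],[0.45,[0,0.05,0],[0,0,0]],[0.38,[0,0.05,0],[0,0,0]],[0.33,[0,0.05,0],[0,0,0]],[0.25,[0,0.05,0],[0,0,0]],[0.2,[0,0.05,0],[0,0,0]],[0,[0,0.05,0],[0,0,0]],[0,[0,0.05,0],[0,0,0]]]'; python3 -m jog '[[0,[0,0,0],[0,0,0]],[0,[0,0,0],[0,0,0]]]';python3 g.py
```

```text
t: 4.1
ee_pos: [380.5, -297.5, 60.0]
orientation: [-1.566, 0.142, -0.141]
ft_force: [0.2, -0.4, -2.0]
width: 29.9
t: 4.3
ee_pos: [380.5, -297.6, 59.9]
orientation: [-1.566, 0.142, -0.141]
ft_force: [-0.5, 0.3, -0.3]
width: 30.2
t 4.3 pos [ 380.5 -297.6   59.9] F [-0.5   0.28 -0.29] w 30.2 q [-0.688  0.489  2.033 -0.     0.62  -2.079]
tool y [-0.  0. -1.] tool z az 79.67
```

```bash
python3 -m jog '[[0,[0,-0.3,0],[0,0,0]],[0,[0,-1,0],[0,0,0]],[0,[0,-2.5,0],[0,0,0]],[0,[0,-5,0],[0,0,0]],[0,[0,-8,0],[0,0,0]],[0,[0,-11,0],[0,0,0]],[0,[0,-14,0],[0,0,0]],[0,[0,-16,0],[0,0,0]]]'; python3 g.py 430 23.5 220 91.8
```

```text
t: 5.1
ee_pos: [381.0, -298.0, 222.6]
orientation: [-1.568, 0.14, -0.143]
ft_force: [1.0, -0.0, -3.8]
width: 30.4
t 5.1 pos [ 381.  -298.   222.6] F [ 0.96 -0.03 -3.83] w 30.4 q [-0.688  0.214  1.937 -0.     0.989 -2.079]
tool y [ 0.002 -0.002 -1.   ] tool z az 79.67
shift cm [-0.946  0.215 32.508] turn [ 0.0015 -0.2117  0.002 ]
```

```bash
python3 -m jog '[[0,[-0.1,0,1],[0,-0.01,0]],[0,[-0.2,0,3],[0,-0.03,0]],[0,[-0.3,0,6],[0,-0.05,0]],[0,[-0.4,0,9.5],[0,-0.07,0]],[0,[-0.5,0,13],[0,-0.095,0]],[0,[-0.6,0,16.5],[0,-0.12,0]],[0,[-0.7,0,20],[0,-0.145,0]],[0,[-0.8,0,23.5],[0,-0.17,0]]]'; python3 g.py 430 23.5 220 91.8
```

```text
t: 5.9
ee_pos: [413.7, -63.0, 218.9]
orientation: [-1.57, 0.009, -0.005]
ft_force: [1.7, -0.6, -3.0]
width: 29.9
t 5.9 pos [413.7 -63.  218.9] F [ 1.71 -0.56 -2.97] w 29.9 q [-0.18   0.12   2.065  0.     0.958 -1.742]
tool y [-0.002  0.001 -1.   ] tool z az 89.49
shift cm [ 1.554 -0.11   8.666] turn [-0.0005 -0.0403 -0.002 ]
```

```bash
python3 -m jog '[[0,[0,0,3],[0,-0.02,0]],[0,[0,0,5.5],[0,-0.03,0]],[0,[0,0,7.5],[0,-0.038,0]],[0,[0.1,0,8.8],[0,-0.042,0]],[0,[0.1,0,9.2],[0,-0.042,0]],[0,[0.1,0,9.2],[0,-0.042,0]]]'; python3 g.py 524.8 23.5 183.4 91.8; python3 - <<'E'
from workcell import ctrl
import cv2,numpy as np
for n in ["scene","side","wrist"]:
    d=ctrl.get_image(n); np.savez(f"pics/{n}2.npz",**d)
    cv2.imwrite(f"pics/{n}2.png",d["color"][:,:,::-1])
a=cv2.imread("pics/side2.png")[80:330,150:450];b=cv2.imread("pics/scene2.png")[100:300,200:460]
cv2.imwrite("pics/c2.png",np.hstack([cv2.resize(a,(400,333)),cv2.resize(b,(400,333))]))
E
```

```text
t: 6.5
ee_pos: [416.0, 27.4, 219.3]
orientation: [-1.571, -0.025, 0.027]
ft_force: [0.3, -0.0, -2.7]
width: 29.8
t 6.5 pos [416.   27.4 219.3] F [ 0.32 -0.   -2.7 ] w 29.8 q [ 0.037  0.117  2.068 -0.     0.958 -1.567]
tool y [-0.002 -0.    -1.   ] tool z az 91.9
shift cm [10.866  3.57  -0.751] turn [ 0.0001  0.0018 -0.0016]
```

View pics/c2.png

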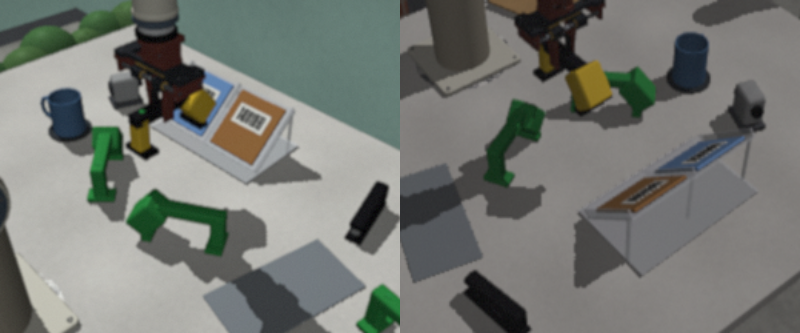

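View pics/wrist2.png

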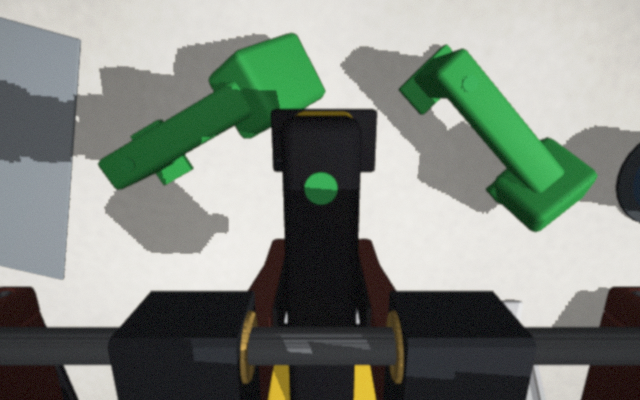

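```bash
python3 - <<'E'
from h import *
R=lambda t:np.array([[np.cos(t),-np.sin(t)],[np.sin(t),np.cos(t)]])
tcp=np.array([416,27.4,219.3]); t=np.radians(1.9)
for n in ["wrist2","side2","scene2"]:
    d=load(n);P=cloud(d);H=hsv(d);C=d["color"].astype(int);ok=d["z_map"]>0
    B=P-tcp; B[...,:2]=B[...,:2]@R(t)
    # scanner body frame guess: grip at tcp-19 behind => z_body = Bz -19 +75 ; x = Bx-30
    X=B[...,0]-30; Z=B[...,2]-19+75; Y=B[...,1]
    bx=ok&(np.abs(Y)<40)&(X>-130)&(X<130)&(Z>-20)&(Z<115)
    yel=bx&(H[...,0]>18)&(H[...,0]<32)&(H[...,1]>150)&(H[...,2]>50)
    for nm,m in (("yel head",yel&(X>0)),("yel tail",yel&(X<0))):
        if m.sum()>10: print(n,nm,m.sum(),"X",np.percentile(X[m],[1,99]).round(1),"Y",np.percentile(Y[m],[1,99]).round(1),"Z",np.percentile(Z[m],[1,99]).round(1))
    gr=bx&(H[...,0]>45)&(H[...,0]<85)&(H[...,1]>100)&(Z>70)
    print(n,"dot",X[gr].mean(),Y[gr].mean(),Z[gr].mean(),gr.sum())
    if n=="wrist2":
        hb=bx&(C.max(-1)<60)&(Z>80)&(X<-45)&(X>-110)
        for a in range(-105,-45,10):
            m=hb&(abs(X-a)<5); print("  top",a,m.sum(),np.median(Z[m]) if m.any() else None)
        ft=bx&(C.max(-1)<60)&(Z<40); print("  foot X",np.percentile(X[ft],[1,99]),"Y",np.percentile(Y[ft],[1,99]),"Z",np.percentile(Z[ft],[1,50,99]))
    if n!="wrist2":
        m=(P[...,2]<9)&ok&((C[...,2]-C[...,0])>2)&(np.abs(P[...,0]-410)<170)&(np.abs(P[...,1]+300)<130)
        m=cv2.morphologyEx(m.astype(np.uint8),cv2.MORPH_OPEN,np.ones((3,3)))
        k,lab,st,cc=cv2.connectedComponentsWithStats(m); i=1+st[1:,4].argmax()
        W=np.array([ray(d,u,v,4.)[:2] for v,u in np.argwhere(lab==i)])
        mm=cv2.moments(np.round(np.c_[W]).astype(np.int32).reshape(-1,1,2)) if 0 else None
        print("  mat",cv2.minAreaRect(W.astype(np.float32)),"mean",W.mean(0),st[i])
E
```

```text
wrist2 yel head 1331 X [12.1 30.2] Y [-26.   23.4] Z [70.4 83.8]
wrist2 yel tail 251 X [-100.9  -98.9] Y [-12.6  13.2] Z [11.6 71.2]
wrist2 dot -72.13863904335524 -1.4129672979796986 88.85765473124899 1063
  top -105 197 83.40344662391666
  top -95 2270 87.11611609412178
  top -85 2054 87.37230891467402
  top -75 1165 87.26400850638643
  top -65 1786 87.39416439210132
  top -55 1739 87.32334682733179
  foot X [-100.36803065   43.24680655] Y [-28.86581221  28.81538383] Z [ 5.10779404 11.60944781 13.41551621]
side2 yel head 371 X [12.6 79.2] Y [-35.1  -3.1] Z [19.  90.9]
side2 yel tail 245 X [-100.9  -76.8] Y [-18.9  10.3] Z [13.5 76.7]
side2 dot -76.57198387491424 -3.4912122860024404 89.13925266453623 28
  mat ((410.5719299316406, -310.8541259765625), (141.56942749023438, 269.6931457519531), 76.56182098388672) mean [ 401.65870047 -312.82583795] [ 303  260  120   86 5137]
scene2 yel head 568 X [31.5 98.8] Y [-31.5  28.4] Z [23.9 97.8]
scene2 yel tail 85 X [-89.2 -39.7] Y [-21.9   5.4] Z [12.9 71.2]
scene2 dot nan nan nan 0
  mat ((411.234619140625, -308.8351745605469), (137.96035766601562, 267.2710876464844), 76.79733276367188) mean [ 426.8949473 -312.8428645] [ 191  199   62   70 2213]<stdin>:14: RuntimeWarning: Mean of empty slice.
  ret = ret.dtype.type(ret / rcount)
```

```bash
python3 - <<'E'
from h import *
for n in ["scene0","scene2","side0","side2"]:
    d=load(n);C=d["color"].astype(int);P=cloud(d)
    x0,y0,x1,y1=(315,190,410,235) if "scene" in n else (300,140,375,215)
    sub=d["color"][y0:y1,x0:x1]
    cv2.imwrite(f"pics/lab_{n}.png",cv2.resize(sub,None,fx=8,fy=8,interpolation=cv2.INTER_CUBIC)[:,:,::-1])
    b=np.array([-.6425,-.0202,.766]); 
E
python3 - <<'E'
import cv2,numpy as np
a=cv2.imread("pics/lab_scene2.png");b=cv2.imread("pics/lab_side0.png");print(a.shape,b.shape)
cv2.imwrite("pics/lab.png",np.vstack([a,np.zeros((0,760,3),np.uint8)]))
cv2.imwrite("pics/labs.png",b)
E
```

```text
(360, 760, 3) (600, 600, 3)
```

View pics/lab.png

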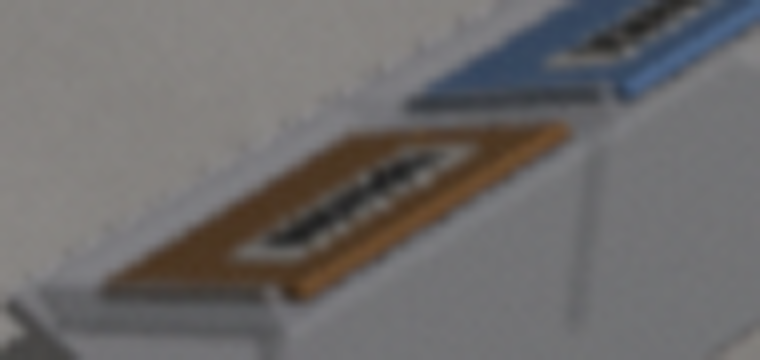

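View pics/labs.png

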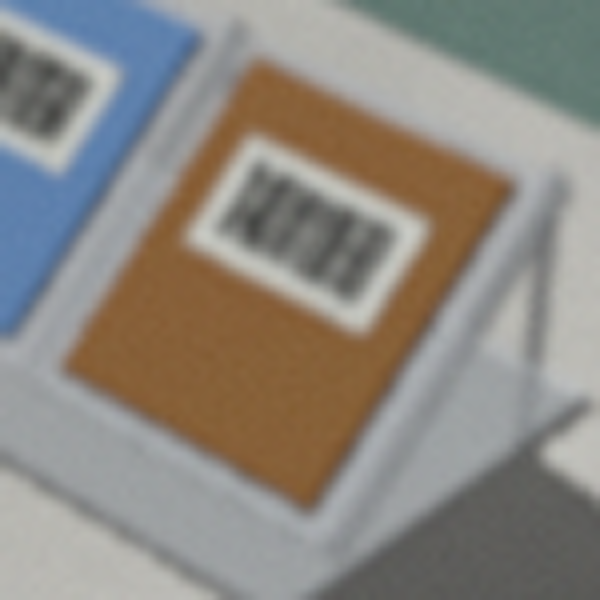

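Label middle from the enlarged crops: corners in the scene crop are (232,258), (303,258), (478,148) and (410,148); in the side crop they are (252,135), (432,222), (365,335) and (183,243). I'll triangulate these.

```bash
python3 - <<'E'
from h import *
def proj(d): 
    E=np.linalg.inv(d["pose"]); K=np.array([[d["fx"],0,d["cx"]],[0,d["fy"],d["cy"]],[0,0,1]]); return K@E[:3]
A=np.array([[232,258],[303,258],[478,148],[410,148]],float); B=np.array([[183,243],[365,335],[432,222],[252,135]],float)
A=(A+.5)/8-.5+[315,190]; B=(B+.5)/8-.5+[300,140]
s,t=load("scene2"),load("side0")
# corner order: scene left = -y? ; centre only via diagonals
print("centre px",A.mean(0),B.mean(0))
X=cv2.triangulatePoints(proj(s),proj(t),A.mean(0).reshape(2,1),B.mean(0).reshape(2,1)); X=X[:3,0]/X[3]; print("tri",X)
for d,c in ((s,A.mean(0)),(t,B.mean(0))): 
    print("ray@90",ray(d,*c,90),"depth pt",cloud(d)[int(round(c[1])),int(round(c[0]))])
    y=proj(d)@np.r_[X,1]; print("reproj",y[:2]/y[2]-c)
for d,Q in ((s,A),(t,B)):
    print(np.array([cloud(d)[int(round(v)),int(round(u))] for u,v in Q]).round(0).tolist())
E
```

```text
centre px [359.03125 214.9375 ] [338.0625  168.78125]
tri [686.22120587  30.31936289  89.2331217 ]
ray@90 [686.13408971  31.12373749  90.        ] depth pt [688.52688663  28.81755469  93.19505631]
reproj [-0.19849536  0.31026102]
ray@90 [684.48223567  27.4446611   90.        ] depth pt [682.66027175  26.10131272  90.67018089]
reproj [-0.31585472 -0.37822941]
[[675.0, -17.0, 81.0], [708.0, -15.0, 108.0], [704.0, 74.0, 107.0], [664.0, 78.0, 73.0]]
[[663.0, 77.0, 71.0], [670.0, -16.0, 73.0], [706.0, -18.0, 109.0], [702.0, 75.0, 108.0]]
```

The triangulated label middle is about (685.3, 29, 90), consistent with depth and envelope size. That puts the scan TCP at (525.3, 23.4, 183.6) with yaw 2°.

```bash
python3 g.py 525.3 23.4 183.6 92
```

```text
t 6.65 pos [416.5  26.5 219.7] F [-0.08 -0.61 -3.33] w 29.7 q [ 0.035  0.116  2.067 -0.     0.959 -1.567]
tool y [-0.001 -0.    -1.   ] tool z az 91.8
shift cm [10.863  3.604 -0.648] turn [ 0.0002 -0.0036 -0.0007]
```

```bash
python3 -m jog '[[0,[1,0.2,-0.2],[0,0,0]],[0,[3,0.8,-0.4],[0,0,0]],[0,[5,1.5,-0.7],[0,0,0]],[0,[7,2.2,-0.8],[0,0,0]],[0,[8.7,2.8,-0.8],[0,0,0]],[0,[9.8,3.2,-0.8],[0,0,0]],[0,[10.5,3.5,-0.8],[0,0,0]],[0,[10.9,3.55,-0.8],[0,0,0]]]'; python3 g.py 525.3 23.4 183.6 92
```

```text
t: 7.45
ee_pos: [526.3, 22.1, 184.0]
orientation: [-1.571, -0.024, 0.025]
ft_force: [0.1, -1.0, -3.0]
width: 30.0
t 7.45 pos [526.3  22.1 184. ] F [ 0.13 -0.99 -2.97] w 30.0 q [ 0.019  0.332  1.877  0.     0.934 -1.583]
tool y [-0.001 -0.    -1.   ] tool z az 91.79
shift cm [-0.095  0.042  0.131] turn [-0.     -0.0036 -0.001 ]
```

```bash
python3 -m jog '[[0,[-0.05,0.04,0.1],[0,-0.0036,0]],[0,[-0.05,0.04,0.1],[0,-0.0036,0]],[0,[-0.05,0.04,0.1],[0,-0.0036,0]]]'; python3 g.py 525.3 23.4 183.6 92;  python3 - <<'E'
from workcell import ctrl
from h import *
for n in ["side","scene"]:
    d=ctrl.get_image(n); np.savez(f"pics/{n}3.npz",**d)
    cv2.imwrite(f"pics/{n}3.png",d["color"][:,:,::-1])
    P=cloud(d);H=hsv(d)
    tcp=np.array([525.5,23.2,183.6]); t=np.radians(2); R=np.array([[np.cos(t),-np.sin(t)],[np.sin(t),np.cos(t)]])
    B=P-tcp; B[...,:2]=B[...,:2]@R; X=B[...,0]-30; Z=B[...,2]+56; Y=B[...,1]
    yel=(d["z_map"]>0)&(np.abs(Y)<40)&(X>0)&(X<130)&(Z>0)&(Z<115)&(H[...,0]>18)&(H[...,0]<32)&(H[...,1]>150)
    print(n,"head X",np.percentile(X[yel],[1,99]).round(1),"Y",np.percentile(Y[yel],[1,99]).round(1),"Z",np.percentile(Z[yel],[1,99]).round(1))
a=cv2.imread("pics/side3.png")[100:250,220:400];b=cv2.imread("pics/scene3.png")[130:280,280:440]
cv2.imwrite("pics/c3.png",np.hstack([cv2.resize(a,(400,333)),cv2.resize(b,(400,375))[:333]]))
E
```

```text
t: 7.75
ee_pos: [525.1, 23.4, 184.4]
orientation: [-1.571, -0.028, 0.028]
ft_force: [-0.1, -0.1, -4.2]
width: 29.9
t 7.75 pos [525.1  23.4 184.4] F [-0.06 -0.13 -4.25] w 29.9 q [ 0.022  0.33   1.879 -0.     0.933 -1.584]
tool y [ 0. -0. -1.] tool z az 92.03
shift cm [ 0.018  0.079 -0.004] turn [0.     0.0006 0.    ]
side head X [ 9.4 82.2] Y [-34.5  11.5] Z [14.8 88.7]
scene head X [27.1 96.8] Y [-30.8  28.6] Z [26.1 97.9]
```

View pics/c3.png

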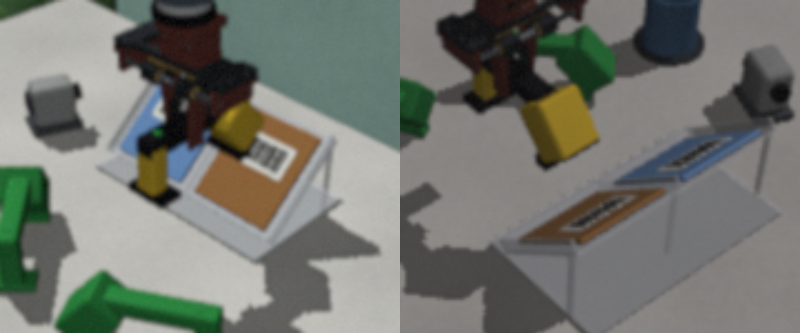

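The picture shows the head above the brown label, clear of the rack. Comparing the head and label within the same camera suggests a nudge of about 1.5 mm in +y and 1 mm in x. I'll apply that, then hold.

```bash
python3 -m jog '[[0,[0.1,0.05,0.15],[0,0,0]],[0,[0.1,0.05,0.15],[0,0,0]],[0,[0.1,0.05,0.15],[0,0,0]],[0,[0.1,0.05,0.15],[0,0,0]],[0,[0.1,0.05,0.15],[0,0,0]],[0,[0.1,0.05,0.15],[0,0,0]],[0,[0.1,0.05,0.15],[0,0,0]],[0,[0.1,0.05,0.15],[0,0,0]]]'
for i in 1 2 3 4; do python3 -m jog '[[0,[0,0,0],[0,0,0]],[0,[0,0,0],[0,0,0]],[0,[0,0,0],[0,0,0]],[0,[0,0,0],[0,0,0]],[0,[0,0,0],[0,0,0]],[0,[0,0,0],[0,0,0]],[0,[0,0,0],[0,0,0]],[0,[0,0,0],[0,0,0]]]' | head -2; done; python3 g.py 416 27 225 90
```

```text
t: 8.65
ee_pos: [526.5, 24.9, 183.6]
orientation: [-1.571, -0.028, 0.028]
ft_force: [0.1, -0.0, -3.1]
width: 30.2
t: 9.45
ee_pos: [526.5, 24.9, 183.7]
t: 10.25
ee_pos: [526.5, 24.9, 183.7]
t: 11.05
ee_pos: [526.6, 24.9, 183.7]
t: 11.85
ee_pos: [526.5, 24.9, 183.6]
t 11.85 pos [526.5  24.9 183.6] F [-0.27 -0.18 -2.94] w 29.7 q [ 0.025  0.333  1.877  0.     0.932 -1.581]
tool y [-0.  0. -1.] tool z az 92.02
shift cm [-11.038  -4.137   0.6  ] turn [-0.      0.0353 -0.    ]
```

```bash
python3 -m jog '[[0,[-1,-0.5,0],[0,0,0]],[0,[-3,-1.5,0],[0,0,0]],[0,[-5.5,-2.6,0],[0,0,0]],[0,[-8,-3.5,0],[0,0,0]],[0,[-9.8,-4,0],[0,0,0]],[0,[-10.8,-4.1,0],[0,0,0]],[0,[-11,-4.1,0],[0,0,0]]]'; python3 g.py 381.3 -303.4 225 76.7
```

```text
t: 12.55
ee_pos: [415.5, 21.0, 225.0]
orientation: [-1.571, -0.028, 0.027]
ft_force: [-0.3, -0.2, -3.2]
width: 30.0
t 12.55 pos [415.5  21.  225. ] F [-0.28 -0.21 -3.21] w 30.0 q [ 0.022  0.106  2.065  0.     0.97  -1.584]
tool y [ 0.  0. -1.] tool z az 92.02
shift cm [-4.5660e+00 -6.0000e-03 -3.2299e+01] turn [-1.000e-04  2.675e-01  4.000e-04]
```

```bash
python3 -m jog '[[0,[-0.1,0,-1],[0,0.01,0]],[0,[-0.4,0,-3.2],[0,0.03,0]],[0,[-0.8,0,-6.5],[0,0.055,0]],[0,[-1.3,0,-10],[0,0.085,0]],[0,[-1.8,0,-13.5],[0,0.115,0]],[0,[-2.3,0,-17],[0,0.145,0]],[0,[-2.8,0,-20.5],[0,0.175,0]],[0,[-3.3,0,-24],[0,0.205,0]]]' | head -2;python3 g.py 381.3 -303.4 225 76.7
```

```text
t: 13.35
ee_pos: [392.1, -222.5, 224.4]
t 13.35 pos [ 392.1 -222.5  224.4] F [ 0.77 -0.19 -3.66] w 30.0 q [-0.542  0.162  1.999 -0.     0.981 -1.941]
tool y [ 0. -0. -1.] tool z az 80.17
shift cm [ 0.314 -0.062 -8.157] turn [0.0002 0.0605 0.    ]
```

```bash
python3 -m jog '[[0,[-0.4,0,-3],[0,0.02,0]],[0,[-0.5,0,-5.5],[0,0.035,0]],[0,[-0.5,0,-7.2],[0,0.05,0]],[0,[-0.4,0,-7.8],[0,0.055,0]],[0,[-0.4,0,-8],[0,0.058,0]],[0,[-0.4,0,-8],[0,0.058,0]]]' | head -2;python3 g.py 381.3 -303.4 80 76.7
```

```text
t: 13.95
ee_pos: [374.7, -298.1, 224.3]
t 13.95 pos [ 374.7 -298.1  224.3] F [-1.03 -0.38 -2.53] w 30.3 q [-0.697  0.206  1.943  0.     0.994 -2.04 ]
tool y [-0.     0.001 -1.   ] tool z az 76.95
shift cm [ 0.773 14.432 -0.377] turn [-0.0004  0.0043 -0.0006]
```

```bash
python3 -m jog '[[0,[0.3,1,-0.2],[0,0.004,0]],[0,[0.7,3,-0.35],[0,0.004,0]],[0,[0.75,5.5,-0.35],[0,0.004,0]],[0,[0.75,8,-0.35],[0,0.004,0]],[0,[0.75,10.5,-0.35],[0,0.004,0]],[0,[0.75,12.8,-0.35],[0,0.004,0]],[0,[0.75,14,-0.35],[0,0.004,0]],[0,[0.75,14.2,-0.35],[0,0.004,0]]]' | head -2;python3 -m jog '[[0,[0,0,0],[0,0,0]],[0,[0,0,0],[0,0,0]]]'|head -2; python3 g.py 381.3 -303.4 61 76.7
```

```text
t: 14.75
ee_pos: [380.6, -302.2, 81.1]
t: 14.95
ee_pos: [381.9, -303.7, 83.5]
t 14.95 pos [ 381.9 -303.7   83.5] F [ 0.14 -0.3  -2.28] w 30.3 q [-0.696  0.448  2.017  0.     0.675 -2.036]
tool y [ 0.001 -0.001 -1.   ] tool z az 76.74
shift cm [-0.065  2.25   0.017] turn [0.0008 0.0007 0.0015]
```

```bash
cat > look.py <<'E'
from workcell import ctrl
import sys
from h import *
k=sys.argv[1]
for n in ["side","scene","wrist"]:
    d=ctrl.get_image(n); np.savez(f"pics/{n}{k}.npz",**d)
    cv2.imwrite(f"pics/{n}{k}.png",d["color"][:,:,::-1])
a=cv2.imread(f"pics/side{k}.png")[220:350,280:440];b=cv2.imread(f"pics/scene{k}.png")[170:290,160:290]
cv2.imwrite(f"pics/c{k}.png",np.hstack([cv2.resize(a,(400,325)),cv2.resize(b,(352,325))]))
E
python3 look.py 4
```

```text
(no output)
```

View pics/c4.png

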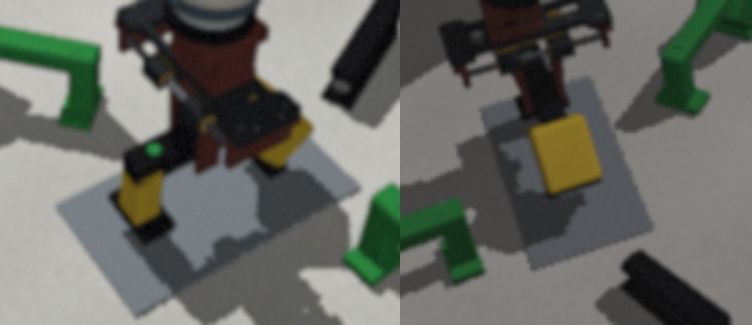

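View pics/wrist4.png

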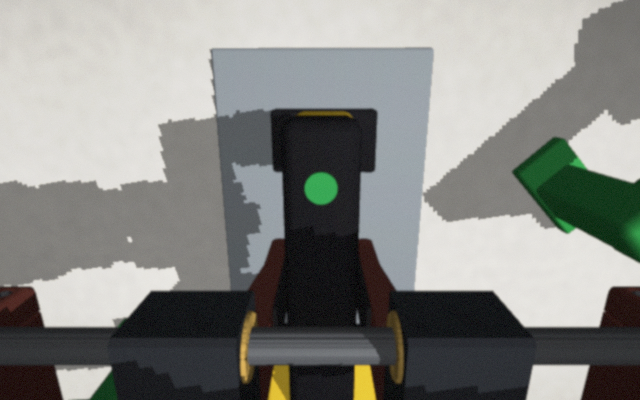

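The wrist view shows the foot, columns 272–376, centred at 324. The mat edges at 212/433 (top) and 232/416 (bottom) give a midline of 322–324, so it is parallel and centred. Lowering slowly.

```bash
python3 -m jog '[[0,[0,0.4,0],[0,0,0]],[0,[0,0.9,0],[0,0,0]],[0,[0,1.3,0],[0,0,0]],[0,[0,1.65,0],[0,0,0]],[0,[0,1.9,0],[0,0,0]],[0,[0,2.05,0],[0,0,0]],[0,[0,2.15,0],[0,0,0]],[0,[0,2.15,0],[0,0,0]]]' ; python3 g.py 381.3 -303.4 60 76.7
```

```text
t: 15.9
ee_pos: [381.1, -303.3, 61.0]
orientation: [-1.563, 0.182, -0.182]
ft_force: [-0.2, 0.1, -2.9]
width: 29.9
t 15.9 pos [ 381.1 -303.3   61. ] F [-0.2   0.11 -2.87] w 29.9 q [-0.697  0.491  2.024 -0.     0.626 -2.036]
tool y [-0.  0. -1.] tool z az 76.72
shift cm [ 0.019  0.105 -0.008] turn [-0.      0.0004 -0.0001]
```

```bash
python3 -m jog '[[0,[0,0.03,0],[0,0,0]],[0,[0,0.06,0],[0,0,0]],[0,[0,0.09,0],[0,0,0]],[0,[0,0.1,0],[0,0,0]],[0,[0,0.1,0],[0,0,0]]]'
```

```text
t: 16.4
ee_pos: [381.2, -303.3, 60.2]
orientation: [-1.563, 0.182, -0.182]
ft_force: [0.5, -0.4, -2.8]
width: 30.2
```

```bash
python3 -m jog '[[0,[0,0.02,0],[0,0,0]],[0,[0,0.03,0],[0,0,0]],[0,[0,0.03,0],[0,0,0]],[0,[0,0.03,0],[0,0,0]]]'; python3 -m jog '[[0,[0,0.02,0],[0,0,0]],[0,[0,0.03,0],[0,0,0]],[0,[0,0.03,0],[0,0,0]],[0,[0,0.03,0],[0,0,0]]]'
```

```text
t: 16.8
ee_pos: [381.1, -303.3, 59.9]
orientation: [-1.563, 0.182, -0.182]
ft_force: [-0.8, 0.0, -0.5]
width: 30.1
t: 17.2
ee_pos: [381.1, -303.2, 59.9]
orientation: [-1.563, 0.182, -0.182]
ft_force: [-2.4, 1.5, 5.5]
width: 30.3
```

Contact is made. I'll back off 0.2 mm to unload, then open.

```bash
python3 -m jog '[[0,[0,-0.02,0],[0,0,0]],[0,[0,-0.02,0],[0,0,0]],[0.38,[0,-0.02,0],[0,0,0]],[0.42,[0,-0.02,0],[0,0,0]],[0.5,[0,-0.02,0],[0,0,0]],[0.7,[0,-0.02,0],[0,0,0]],[0.9,[0,-0.02,0],[0,0,0]],[1,[0,-0.02,0],[0,0,0]]]'; python3 -m jog '[[1,[0,0,0],[0,0,0]],[1,[0,0,0],[0,0,0]],[1,[0,0,0],[0,0,0]]]'
```

```text
t: 18.0
ee_pos: [381.2, -303.3, 59.7]
orientation: [-1.563, 0.182, -0.182]
ft_force: [0.2, -0.7, -0.1]
width: 64.5
t: 18.3
ee_pos: [381.2, -303.3, 59.8]
orientation: [-1.563, 0.182, -0.182]
ft_force: [0.1, 1.6, 0.2]
width: 86.5
```

```bash
python3 -m jog '[[1,[0,-0.5,0],[0,0,0]],[1,[0,-2,0],[0,0,0]],[1,[0,-4.5,0],[0,0,0]],[1,[0,-7.5,0],[0,0,0]],[1,[0,-10.5,0],[0,0,0]],[1,[0,-13,0],[0,0,0]],[1,[0,-14.5,0],[0,0,0]],[1,[0,-15,0],[0,0,0]]]'; python3 -m jog '[[1,[0,0,0],[0,0,0]],[1,[0,0,0],[0,0,0]],[1,[0,0,0],[0,0,0]]]'|head -1; python3 look.py 5; python3 m.py wrist5
```

```text
t: 19.1
ee_pos: [381.9, -303.9, 211.8]
orientation: [-1.565, 0.18, -0.184]
ft_force: [0.3, 0.4, 1.1]
width: 87.6
t: 19.4
mat ((407.98016357421875, -310.11260986328125), (138.30746459960938, 265.508544921875), 76.7471694946289) z 2.5700157552686846
handle ((378.4739074707031, -302.13641357421875), (29.34984588623047, 135.91651916503906), 76.2601547241211) z [88.32087662 90.35784634 91.5985784 ]
foot ((344.6403503417969, -241.7646942138672), (161.86700439453125, 37.88581848144531), 72.83924865722656)
yel ((405.4747314453125, -308.67529296875), (60.4738883972168, 192.25656127929688), 77.36080169677734) 53.54709384371233 99.60618263476704
```

View pics/wrist5.png

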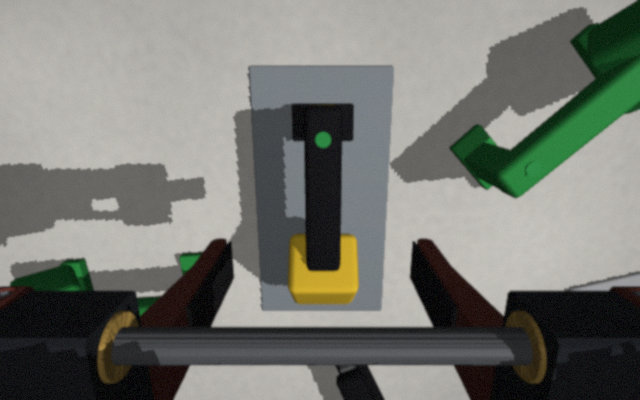

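View pics/scene5.png

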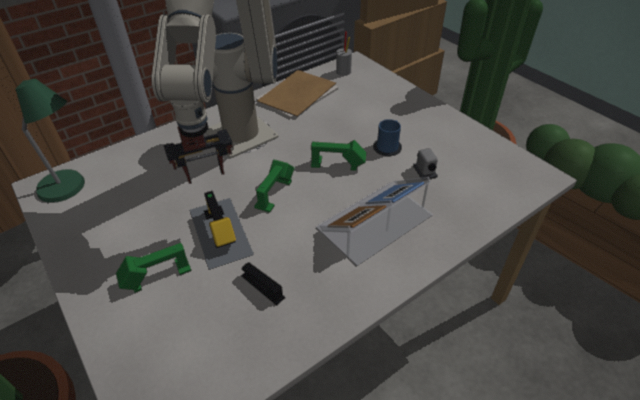

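The wrist view shows the scanner upright and parallel on the mat, with its handle axis about 1 mm off the midline and its yaw within about 0.5°. The scene view shows mug, stapler, sharpener and rack where they were. Handing in.

```bash
python3 -c "
from workcell import ctrl
print(ctrl.close_job())"
```

```text
the job is handed in; nothing more can be done
None
```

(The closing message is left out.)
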